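Sort mixed pottery onto the kiln batt, the ware board and the post tray

ROBOT

A 6-joint arm with a two-finger parallel gripper is mounted at the origin on the work surface. World frame = base frame: x ahead of the robot, y to its left, z up, the work surface at z = 0. Lengths are in m, angles in rad, forces in N, time in s.
With the tool pointing down it reaches from about 0.325 to 0.85 m from the base axis. Payload 15.5 kg.
Tool frame: the origin (TCP) lies at the very end of the fingers, on their centre line; the grasp point (between the pads) lies 19 mm behind it; y points along the fingers, x is the direction in which the jaws open and shut, and the axes are right-handed (so a half turn about y gives the same grasp; the last joint's range is limited). The gripper opens to 91 mm and grips with 3 to 60 N. Pads are 32 mm wide; open, the fingers measure 118 mm over their backs; the gripper's body (76 mm by 178 mm) begins 60 mm behind the grasp point.
Start: joints at [1.173, 0.494, 1.345, -0, 1.302, -0.096], TCP at [0.186, 0.597, 0.214] pointing down, gripper open.
Joint ranges: [-2.91, 2.91], [-0.82, 2.16], [0.22, 2.67], [-1.22, 4.37], [0.12, 2.79], [-3.08, 3.08]. Speed limits (rad/s): [1.89, 1.89, 2.57, 3.01, 3.01, 3.01].

INTERFACE

Orientations are given as a unit quaternion [x, y, z, w].
In Python, from cell import bot gives the robot as it stands.
- The arm moves only by the tool carry_out, never from a script. Its argument "series" is a list of rows, each a list of 3 entries, a list of its own where there are three numbers: the turn, a rotation vector about the world's x, y, z in degrees, then the shift along the world's x, y, z in m, then the opening, from 0 (shut) to 1 (fully open). A call has 1 to 8 rows; each row is the pose to reach, as a shift and turn from the pose measured when the call began; what a row does not reach only later rows make up. A row lasts 1/12 s, in which the tool goes at most 41.7 mm and 7.16 degrees, less where a joint would pass 70% of its speed; a pose out of reach is approached as far as the arm can. A call with a gripper value outside its range is refused whole. The fingers move at their own pace and stop on an object; "force" is the grip in N (left out, the last holds). Time passes only in rows, so rows that repeat a pose let the fingers close. It gives the time, the measured TCP pose, the force and the opening at its end, in the units of the state.
- bot.get_obs(): the state, without advancing time (a new reading comes with each control period).
- bot.capture(name): name is "scene" or "top" or "wrist"; returns the picture (384x512x3 uint8, blue, green, red); there is no depth.
- bot.get_calibration(name): a dict with "camera_matrix" (3x3 intrinsics, pixels), "k1" (the pictures are not rectified: a ray, as slopes to the right and down, at radius r is drawn at 1 + k1 r^2 times it, then the intrinsics apply), "position" and "orientation" of the camera in the world. Camera axes: x right, y up, looking along -z (the intrinsics and any distortion apply to the point x, -y, -z); pixel columns grow to the right and rows downward; lengths in m; the calibration is good to about 2 mm. A picture is of the moment at which its call begins: read the wrist's pose just before it. get_calibration takes no time and is no camera call; for the wrist camera it gives the pose at the moment of the call.
- bot.job_done(): hands the job in, once; it reports no verdict.
The state is a dict: "clock": time; "q": joint angles; "qd": joint speeds; "tau": joint torques, N m; "tcp_pos": TCP position; "orientation": TCP orientation; "ft_force": force on the tool from outside, world axes, zero at the start; "torque": the same for the moment, N m; "width": opening from 0.0 (shut) to 1.0 (fully open).
Only numpy, scipy, OpenCV 4.12 (cv2) and the standard library are available. Lean on these libraries where they do the work, as an engineer would, in place of code of your own. Each camera call takes 0.05 s, during which the arm holds its last target.

TASK

The ware on the bench has got mixed up: stand the two loose white raw-clay pieces on the grey-brown kiln batt, the two loose pink biscuit-fired pieces on the wooden ware board, and the loose kiln post in the grey tray with the other posts. A raw cup has been left in the biscuit bowl, so lift it out; at the end every piece stands upright on its own, with its whole foot on the board, batt or tray floor and nothing nested or stacked. Do not knock anything over, and leave the two lids that are already in place undisturbed.

Things in the scene. Friction and masses are not known exactly. Their poses are not given: they have to be found in the camera images.
- raw_cup_mid (a point): Raw cup: white unfired clay, open round cup with a tapering wall 3.5 mm thick, outside 48 mm wide at the rim and 34 mm at the foot, 62 mm tall, about 90 g. The point is on its axis half-way up, 31 mm above its underside; z is its axis, up. At the start it stands loosely inside the biscuit bowl, on the bowl's inner floor (5 mm above the bench), so its top 31 mm stand out above the bowl's rim; it lifts straight out.
- biscuit_bowl_mid (a point): Biscuit bowl: pink fired clay, open round bowl, outside 66 mm wide at the rim and 42 mm at the foot, 36 mm tall, wall 4 mm, floor 5 mm thick, about 100 g, standing on the bench with the raw cup in it. The point is on its axis half-way up, 18 mm above its underside; z is its axis, up.
- biscuit_cup_mid (a point): Biscuit cup: pink fired clay, same shape as the raw cup, open round cup with a tapering wall 3.5 mm thick, outside 48 mm wide at the rim and 34 mm at the foot, 62 mm tall, about 90 g. The point is on its axis half-way up, 31 mm above its underside; z is its axis, up. It stands on the bench.
- raw_vase_mid (a point): Raw bud vase: white unfired clay, solid, its mouth closed by a dark disc, 70 mm tall, belly 46 mm wide at 26 mm above its underside, neck 20 mm, flared mouth 32 mm, foot 34 mm, about 120 g; it stands on the bench. The point is on its axis half-way up, 35 mm above its underside; z is its axis, up.
- kiln_post_mid (a point): Loose kiln post: tan round prop, upright cylinder 38 mm in diameter, 70 mm tall, small dark hole in the top, about 150 g; it stands on the bench. The point is on its axis half-way up, 35 mm above its underside; z is its axis, up.
- kiln_batt: Kiln batt: grey-brown refractory, a slab 160 mm (its x) by 200 mm (its y), top face 30 mm above the bench, on two battens; fixed to the bench. Origin at the centre of its underside, on the bench; x and y lie along its edges, z up; its yaw is within 0.15 rad of the world's. Along its far half (x about +45 mm, y anywhere within 55 mm of the middle) stands the raw lid; the near half (negative x) is empty.
- ware_board: Ware board: brown wood, a slab 160 mm (its x) by 200 mm (its y), top face 30 mm above the bench, on two battens; fixed to the bench. Origin at the centre of its underside, on the bench; x and y lie along its edges, z up; its yaw is within 0.15 rad of the world's. Along its far half (x about +45 mm, y anywhere within 55 mm of the middle) stands the biscuit lid; the near half (negative x) is empty.
- post_tray: Post tray: grey plastic open tray, 160 mm (its x) by 200 mm (its y) outside, 35 mm tall, walls and floor 5 mm thick, fixed to the bench. Origin at the centre of its underside; x and y lie along its edges, z up; its yaw is within 0.15 rad of the world's. Three posts 38 mm in diameter (70, 50 and 70 mm tall) stand fixed along its far half at x = +45 mm, y = -60, 0 and +60 mm; the near half (negative x) is empty.
- raw_lid: White raw-clay conical lid with a knob, 58 mm wide, 38 mm tall, loose on the far half of the kiln batt; leave it there. Origin at the centre of its underside.
- biscuit_lid: Pink biscuit-fired conical lid with a knob, 58 mm wide, 38 mm tall, loose on the far half of the ware board; leave it there. Origin at the centre of its underside.

How it is judged:
At the end, for the whole second after the job is handed in: Raw pieces on the batt, biscuit pieces on the board, post in the tray: each with its whole foot inside the edges of its place, directly on its surface (height within 5 mm), upright within 0.12 rad, at rest (under 20 mm/s); both lids within 20 mm of their start (x of raw_cup_mid in the frame of kiln_batt between -0.063 and 0.063 m and y of raw_cup_mid in the frame of kiln_batt between -0.083 and 0.083 m and z of raw_cup_mid in the frame of kiln_batt between 0.056 and 0.066 m and angle between each of raw_cup_mid, raw_vase_mid, biscuit_cup_mid, biscuit_bowl_mid, kiln_post_mid's own z axis and vertical below 0.12 rad and linear speed of each of raw_cup, raw_vase, biscuit_cup, biscuit_bowl, kiln_post below 0.02 m/s and x of raw_vase_mid in the frame of kiln_batt between -0.063 and 0.063 m and y of raw_vase_mid in the frame of kiln_batt between -0.083 and 0.083 m and z of raw_vase_mid in the frame of kiln_batt between 0.06 and 0.07 m and x of biscuit_cup_mid in the frame of ware_board between -0.063 and 0.063 m and y of biscuit_cup_mid in the frame of ware_board between -0.083 and 0.083 m and z of biscuit_cup_mid in the frame of ware_board between 0.056 and 0.066 m and x of biscuit_bowl_mid in the frame of ware_board between -0.059 and 0.059 m and y of biscuit_bowl_mid in the frame of ware_board between -0.079 and 0.079 m and z of biscuit_bowl_mid in the frame of ware_board between 0.043 and 0.053 m and x of kiln_post_mid in the frame of post_tray between -0.061 and 0.061 m and y of kiln_post_mid in the frame of post_tray between -0.081 and 0.081 m and z of kiln_post_mid in the frame of post_tray between 0.035 and 0.045 m and distance of each of raw_lid, biscuit_lid from where it was at the start of the episode below 0.02 m); the robot touches nothing.
It fails at once if one of the five loose pieces is knocked over (tilted past 0.9 rad) (angle between any of raw_cup_mid, raw_vase_mid, biscuit_cup_mid, biscuit_bowl_mid, kiln_post_mid's own z axis and vertical above 0.9 rad).
It fails at once if the raw lid is disturbed (moved over 20 mm or tilted over 0.5 rad) (distance of raw_lid from where it was at the start of the episode above 0.02 m or angle between raw_lid's own z axis and vertical above 0.5 rad).
It fails at once if the biscuit lid is disturbed (moved over 20 mm or tilted over 0.5 rad) (distance of biscuit_lid from where it was at the start of the episode above 0.02 m or angle between biscuit_lid's own z axis and vertical above 0.5 rad).
It also fails if it takes over 144 s, if anything falls off the work surface, if the arm or the gripper's body presses on something with over 40 N, if the wrist force passes 120 N, or if a joint passes its speed limit or range.

## Working session

There is one attempt and no reset: what is moved stays moved. The work goes in short steps, Python scripts to look and compute and a tool call to move; the robot and the scene stay as the last step left them, time stands still between calls to the robot, and variables do not carry over. Pictures are saved under pics/ and viewed, and the job is handed in when it is done.

Besides the shell and the picture viewer there is one more tool, called after "Request:" as name(argument=value, ...), one argument or row to a line, values as JSON. carry_out: Moves the arm, as the interface text tells. Its arguments: {"type":"object","properties":{"series":{"type":"array"},"force":{"type":"number"}},"required":["series"]}

```bash
ls; mkdir -p pics; python3 - <<'E'
from cell import bot
import cv2
o=bot.get_obs(); print(o)
for n in ["scene","top","wrist"]:
    c=bot.get_calibration(n); print(n,c)
    cv2.imwrite(f"pics/{n}0.png",bot.capture(n))
E
```

```text
pics
{'clock': 0.0, 'q': array([ 1.17349488e+00,  4.94174723e-01,  1.34612872e+00, -8.12244879e-06,
        1.30251154e+00, -9.55028644e-02]), 'qd': array([ 1.00143109e-03, -6.67035819e-04,  5.06862580e-04,  6.09500285e-04,
       -3.29108837e-05,  5.20470104e-04]), 'tau': array([-3.70415264e-04, -8.78805614e+01, -3.81885839e+01,  7.07214698e-02,
        5.26649470e-02, -1.35895684e-04]), 'tcp_pos': array([0.18562594, 0.59639642, 0.21334435]), 'orientation': array([ 0.56970541,  0.41878558, -0.41952452, -0.56925703]), 'ft_force': array([-0.41887847, -0.27459601,  0.64157964]), 'torque': array([-0.01976055, -0.03513218, -0.02341241]), 'width': 0.9981609056023657}
scene {'camera_matrix': array([[355.72158929,   0.        , 258.73720666],
       [  0.        , 355.72158929, 187.83445895],
       [  0.        ,   0.        ,   1.        ]]), 'k1': 0.0011906480968644781, 'position': array([0.84055736, 0.56567206, 0.62166148]), 'orientation': array([0.1078244 , 0.39353144, 0.88385971, 0.22868957])}
top {'camera_matrix': array([[454.91670347,   0.        , 248.43379566],
       [  0.        , 454.91670347, 190.30616266],
       [  0.        ,   0.        ,   1.        ]]), 'k1': -0.12354640814386544, 'position': array([0.37589571, 0.01010723, 0.99970699]), 'orientation': array([ 0.04979092, -0.06452416, -0.69972727,  0.7097459 ])}
wrist {'camera_matrix': array([[316.41660074,   0.        , 254.84046081],
       [  0.        , 316.41660074, 192.78917843],
       [  0.        ,   0.        ,   1.        ]]), 'k1': -0.02406998571700667, 'position': array([0.11958385, 0.61759814, 0.38312737]), 'orientation': array([-0.09985545, -0.07302468,  0.58882875,  0.79873462])}
```

View pics/top0.png

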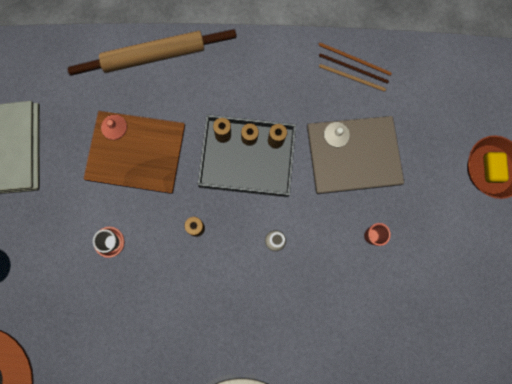

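View pics/scene0.png

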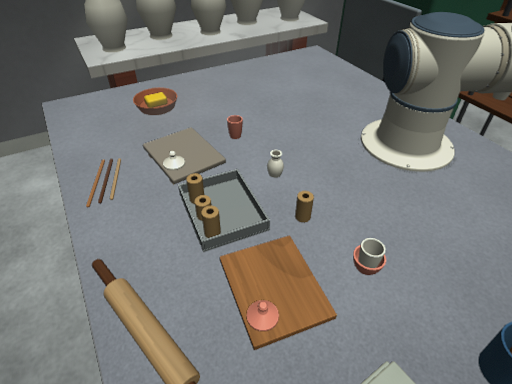

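View pics/wrist0.png

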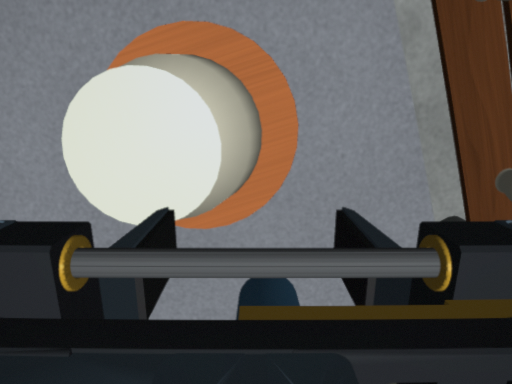

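```bash
cat > h.py <<'E'
import numpy as np, cv2
from scipy.spatial.transform import Rotation as R
from scipy.optimize import brentq, least_squares
def proj(c,P):
    P=np.atleast_2d(P); p=(P-c['position'])@R.from_quat(c['orientation']).as_matrix()
    s=np.c_[p[:,0]/-p[:,2],-p[:,1]/-p[:,2]]; r2=(s**2).sum(1,keepdims=True)
    s=s*(1+c['k1']*r2); K=c['camera_matrix']
    return np.c_[s[:,0]*K[0,0]+K[0,2],s[:,1]*K[1,1]+K[1,2]]
def ray(c,uv):
    K=c['camera_matrix']; uv=np.atleast_2d(np.asarray(uv,float))
    d=np.c_[(uv[:,0]-K[0,2])/K[0,0],(uv[:,1]-K[1,2])/K[1,1]]; s=d.copy()
    for _ in range(20): s=d/(1+c['k1']*(s**2).sum(1,keepdims=True))
    return np.c_[s[:,0],-s[:,1],-np.ones(len(s))]@R.from_quat(c['orientation']).as_matrix().T
def plane(c,uv,z):
    d=ray(c,uv); o=c['position']; t=(z-o[2])/d[:,2]; return (o+d*t[:,None])
E
python3 - <<'E'
from h import *
from cell import bot
o=bot.get_obs(); M=R.from_quat(o['orientation']).as_matrix(); print("tool axes cols\n",M.round(3))
im=cv2.imread('pics/top0.png')
cv2.imwrite('pics/topA.png',cv2.resize(im[100:270,75:245],None,fx=3.5,fy=3.5,interpolation=cv2.INTER_CUBIC))
cv2.imwrite('pics/topB.png',cv2.resize(im[100:270,240:410],None,fx=3.5,fy=3.5,interpolation=cv2.INTER_CUBIC))
c=bot.get_calibration('top')
for n,uv,z in [('rawcup',(105,240),.067),('bowl',(109,242),.036),('post',(194,226),.07),('vase',(277,240),.07),('bcup',(379,234),.062)]:
    print(n,plane(c,uv,z).round(3))
E
```

```text
tool axes cols
 [[ 0.297 -0.    -0.955]
 [ 0.955 -0.001  0.297]
 [-0.001 -1.     0.   ]]
rawcup [[0.42  0.285 0.067]]
bowl [[0.418 0.285 0.036]]
post [[0.452 0.102 0.07 ]]
vase [[ 0.426 -0.068  0.07 ]]
bcup [[ 0.441 -0.283  0.062]]
```

View pics/topA.png

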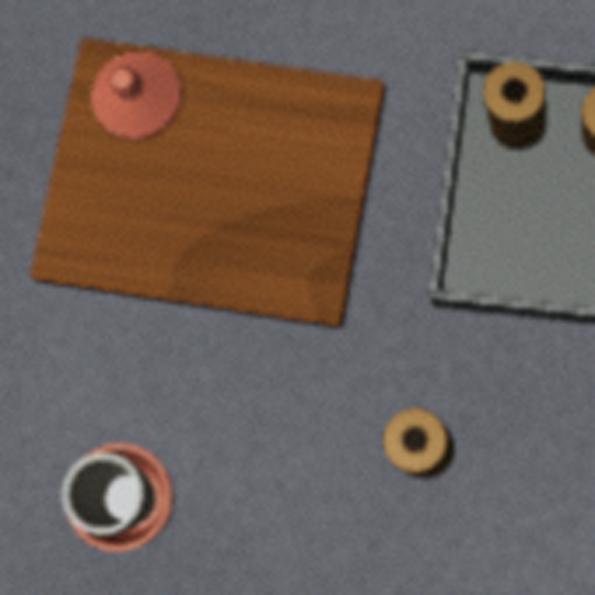

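View pics/topB.png

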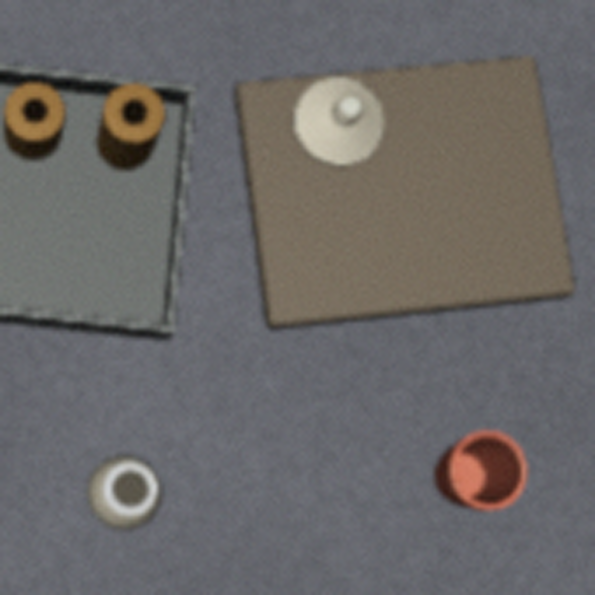

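```bash
cat > m.py <<'E'
from h import *
from cell import bot
c=bot.get_calibration('top')
A=lambda x,y:(75+x/3.5,100+y/3.5)
B=lambda x,y:(240+x/3.5,100+y/3.5)
def slab(n,uv,z):
    P=plane(c,uv,z)[:,:2]   # order: far-left, far-right, near-right, near-left
    w=np.array([[.08,.1],[.08,-.1],[-.08,-.1],[-.08,.1]])
    f=lambda p:((np.array([[np.cos(p[2]),-np.sin(p[2])],[np.sin(p[2]),np.cos(p[2])]])@w.T).T+p[:2]-P).ravel()
    s=least_squares(f,[*P.mean(0),0]); print(n,s.x.round(4),'res',(s.fun*1000).round(1)); return s.x
S={}
S['board']=slab('board',[A(82,40),A(383,82),A(341,325),A(33,278)],.03)
S['tray']=slab('tray',[A(465,57),B(190,90),B(172,333),A(433,302)],.035)
S['batt']=slab('batt',[B(236,83),B(533,58),B(573,292),B(270,326)],.03)
for n,uv,z in [('rawcup',A(104,494),.067),('bowl',A(121,497),.036),('post',A(415,440),.07),('vase',B(131,488),.07),('bcup',B(487,470),.062),('blid',A(135,95),.03),('rlid',B(339,121),.03)]:
    print(n,plane(c,[uv],z).round(4)[0])
def loc(n,x,y):
    p=S[n]; return np.array([np.cos(p[2])*x-np.sin(p[2])*y,np.sin(p[2])*x+np.cos(p[2])*y])+p[:2]
for n,x,y in [('board',-.035,-.05),('board',-.035,.05),('tray',-.03,0),('batt',-.035,-.05),('batt',-.035,.05),('batt',.045,0)]: print(n,x,y,loc(n,x,y).round(4))
# check against scene cam
im=cv2.imread('pics/scene0.png'); cs=bot.get_calibration('scene')
for n,z in [('board',.03),('tray',.035),('batt',.03)]:
    for x,y in [(.08,.1),(.08,-.1),(-.08,-.1),(-.08,.1)]:
        q=proj(cs,[*loc(n,x,y),z])[0]; cv2.circle(im,tuple(int(round(a*16)) for a in q),24,(0,255,0),-1,shift=4)
for n,uv,z,r in [('rawcup',A(104,494),.067,.024),('bowl',A(121,497),.036,.033),('post',A(415,440),.07,.019),('vase',B(131,488),.07,.016),('bcup',B(487,470),.062,.024)]:
    p=plane(c,[uv],z)[0]; t=np.linspace(0,6.28,40)
    q=proj(cs,p+np.c_[r*np.cos(t),r*np.sin(t),0*t])
    for a in q: cv2.circle(im,tuple(int(round(b*16)) for b in a),8,(255,255,0),-1,shift=4)
cv2.imwrite('pics/sceneA.png',cv2.resize(im[100:350,130:410],None,fx=2.8,fy=2.4))
E
python3 m.py
```

```text
board [ 0.6175  0.2424 -0.1314] res [ 1.3  0.9  1.3 -1.9 -1.1 -1.  -1.5  2.1]
tray [ 0.6108 -0.0062 -0.0876] res [ 1.1  3.6  1.7 -4.  -2.1 -2.  -0.8  2.4]
batt [ 0.6206 -0.2461  0.1217] res [ 0.8  1.8  2.7 -1.6 -2.  -2.1 -1.5  1.9]
rawcup [0.4177 0.2857 0.067 ]
bowl [0.4176 0.2842 0.036 ]
post [0.4527 0.1029 0.07  ]
vase [ 0.4272 -0.0689  0.07  ]
bcup [ 0.4403 -0.2834  0.062 ]
blid [0.6721 0.2929 0.03  ]
rlid [ 0.6634 -0.2047  0.03  ]
board -0.035 -0.05 [0.5762 0.1974]
board -0.035 0.05 [0.5893 0.2966]
tray -0.03 0 [ 0.5809 -0.0036]
batt -0.035 -0.05 [ 0.5919 -0.3   ]
batt -0.035 0.05 [ 0.5798 -0.2007]
batt 0.045 0 [ 0.6652 -0.2407]
```

View pics/sceneA.png

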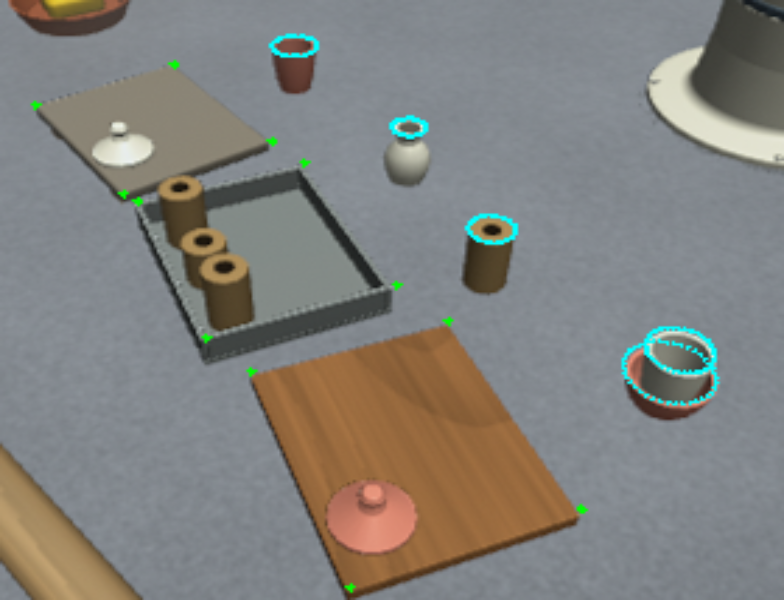

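Request:
carry_out(
  series=[
    [[0,0,12.5],[0.232,-0.311,0],1],
    [[0,0,12.5],[0.232,-0.311,0],1],
    [[0,0,12.5],[0.232,-0.311,0],1],
    [[0,0,12.5],[0.232,-0.311,0],1],
    [[0,0,12.5],[0.232,-0.311,0],1],
    [[0,0,12.5],[0.232,-0.311,0],1],
    [[0,0,12.5],[0.232,-0.311,0],1],
    [[0,0,12.5],[0.232,-0.311,0],1],
  ],
  force=20,
)

```text
clock: 0.82
tcp_pos: [0.3844, 0.3293, 0.2135]
orientation: [0.521, 0.478, -0.479, -0.52]
ft_force: [1.1, 1.6, 0.4]
width: 1.0
```

Request:
carry_out(
  series=[
    [[0,0,0],[0.033,-0.0435,-0.03],1],
    [[0,0,0],[0.033,-0.0435,-0.03],1],
    [[0,0,0],[0.033,-0.0435,-0.03],1],
    [[0,0,0],[0.033,-0.0435,-0.03],1],
  ],
)

```text
clock: 1.15
tcp_pos: [0.4175, 0.2848, 0.183]
orientation: [0.521, 0.477, -0.479, -0.521]
ft_force: [-0.4, 0.6, 0.4]
width: 0.998
```

```bash
cat > w.py <<'E'
import sys
from h import *
from cell import bot
# usage: w.py name  [x y z r]...
cw=bot.get_calibration('wrist'); im=bot.capture('wrist'); o=bot.get_obs()
print(o['tcp_pos'].round(4), np.degrees(np.arctan2(*R.from_quat(o['orientation']).as_matrix()[[1,0],0])).round(1))
a=list(map(float,sys.argv[2:])); t=np.linspace(0,6.28,60)
for i in range(0,len(a),4):
    x,y,z,r=a[i:i+4]
    for p in proj(cw,np.c_[x+r*np.cos(t),y+r*np.sin(t),z+0*t]):
        if abs(p).max()<2000: cv2.circle(im,tuple(int(round(b*16)) for b in p),8,(255,255,0),-1,shift=4)
cv2.imwrite(f'pics/{sys.argv[1]}.png',im)
E
python3 w.py w1 .4177 .2857 .067 .024 .4176 .2842 .036 .033
```

```text
[0.4173 0.2857 0.1835] 85.2
```

View pics/w1.png

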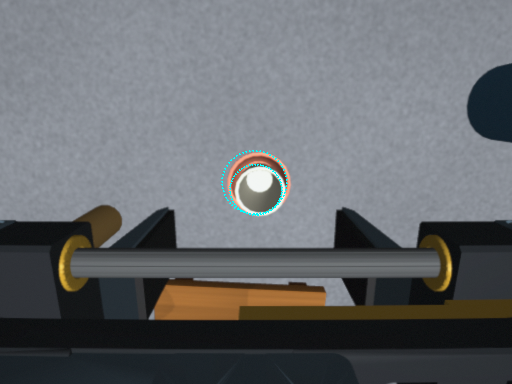

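Request:
carry_out(
  series=[
    [[0,0,0],[0,0.0,-0.04],1],
    [[0,0,0],[0,0.0,-0.08],1],
    [[0,0,0],[0,0.0,-0.12],1],
    [[0,0,0],[0,0.0,-0.141],1],
    [[0,0,0],[0,0.0,-0.141],0.7],
    [[0,0,0],[0,0.0,-0.141],0.4],
    [[0,0,0],[0,0.0,-0.141],0.4],
    [[0,0,0],[0,0.0,-0.141],0.4],
  ],
  force=15,
)

```text
clock: 1.87
tcp_pos: [0.4183, 0.2867, 0.0444]
orientation: [0.521, 0.479, -0.478, -0.52]
ft_force: [-0.4, -0.2, 0.3]
width: 0.738
```

Request:
carry_out(
  series=[
    [[0,0,0],[0,0.0,0],0.6],
    [[0,0,0],[0,0.0,0],0.4],
    [[0,0,0],[0,0.0,0],0.3],
    [[0,0,0],[0,0.0,0],0.3],
    [[0,0,0],[0,0.0,0],0.3],
    [[0,0,0],[0,0.0,0],0.3],
    [[0,0,0],[0,0.0,0],0.3],
    [[0,0,0],[0,0.0,0],0.3],
  ],
)

```text
clock: 2.53
tcp_pos: [0.419, 0.2872, 0.0451]
orientation: [0.521, 0.48, -0.477, -0.52]
ft_force: [-0.6, 1.9, 10.5]
width: 0.508
```

Request:
carry_out(
  series=[
    [[0,0,0],[0,0.0,0.008],0.3],
    [[0,0,0],[0,0.0,0.02],0.3],
    [[0,0,0],[0,0.0,0.04],0.3],
    [[0,0,0],[0,0.0,0.06],0.3],
    [[0,0,0],[0,0.0,0.06],0.3],
  ],
  force=18,
)

```text
clock: 2.95
tcp_pos: [0.4203, 0.2878, 0.1085]
orientation: [0.521, 0.481, -0.476, -0.52]
ft_force: [1.2, -0.2, -0.9]
width: 0.503
```

```bash
python3 w.py w2; python3 -c "
from cell import bot;import cv2;cv2.imwrite('pics/s2.png',cv2.resize(bot.capture('scene')[120:330,240:480],None,fx=2.8,fy=2.8))"
```

```text
[0.4199 0.2876 0.107 ] 85.2
```

View pics/w2.png

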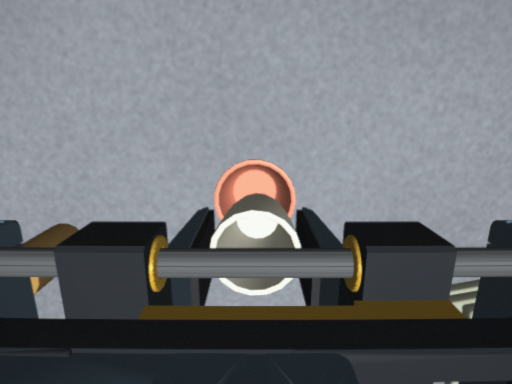

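View pics/s2.png

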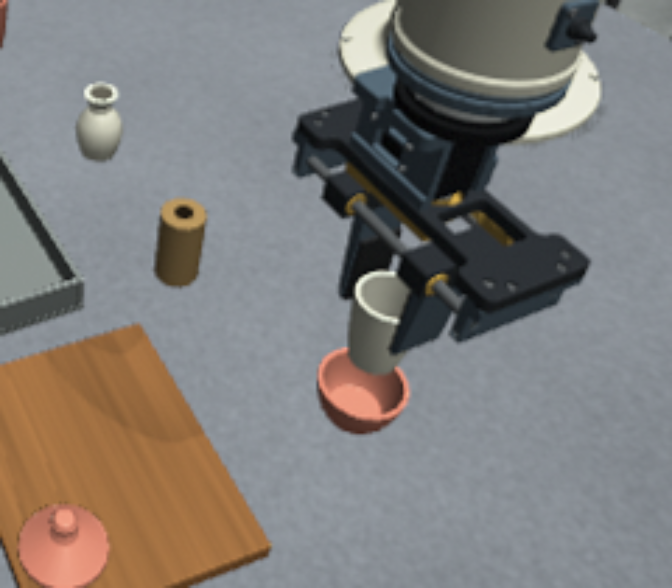

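Request:
carry_out(
  series=[
    [[0,0,0],[0,0.0,0.04],0.3],
    [[0,0,0],[0.01,-0.03,0.065],0.3],
    [[0,0,0],[0.02,-0.07,0.08],0.3],
    [[0,0,0],[0.03,-0.11,0.09],0.3],
    [[0,0,0],[0.042,-0.15,0.09],0.3],
    [[0,0,0],[0.053,-0.188,0.09],0.3],
    [[0,0,0],[0.064,-0.226,0.09],0.3],
    [[0,0,0],[0.075,-0.264,0.09],0.3],
  ],
)

```text
clock: 3.72
tcp_pos: [0.4939, 0.0211, 0.1952]
orientation: [0.521, 0.48, -0.477, -0.52]
ft_force: [0.6, 0.0, -1.0]
width: 0.506
```

Request:
carry_out(
  series=[
    [[0,0,0],[0.012,-0.04,0],0.3],
    [[0,0,0],[0.024,-0.08,0],0.3],
    [[0,0,0],[0.036,-0.12,0],0.3],
    [[0,0,0],[0.048,-0.16,0],0.3],
    [[0,0,0],[0.06,-0.2,0],0.3],
    [[0,0,0],[0.072,-0.24,0],0.3],
    [[0,0,0],[0.084,-0.28,0],0.3],
    [[0,0,0],[0.09,-0.3,0],0.3],
  ],
)

```text
clock: 4.38
tcp_pos: [0.5841, -0.283, 0.1938]
orientation: [0.521, 0.479, -0.477, -0.521]
ft_force: [-0.7, 1.1, -1.5]
width: 0.507
```

Request:
carry_out(
  series=[
    [[0,0,0],[0.003,-0.0175,-0.04],0.3],
    [[0,0,0],[0.003,-0.0175,-0.075],0.3],
    [[0,0,0],[0.003,-0.0175,-0.1],0.3],
    [[0,0,0],[0.003,-0.0175,-0.11],0.3],
    [[0,0,0],[0.003,-0.0175,-0.11],0.3],
  ],
)

```text
clock: 4.8
tcp_pos: [0.5853, -0.2994, 0.0806]
orientation: [-0.519, -0.479, 0.477, 0.523]
ft_force: [0.1, 0.6, -1.2]
width: 0.503
```

```bash
python3 w.py w3; python3 -c "
from cell import bot;import cv2;cv2.imwrite('pics/s3.png',cv2.resize(bot.capture('scene')[60:260,120:350],None,fx=3,fy=3))"
```

```text
[ 0.5865 -0.3     0.083 ] 85.1
```

View pics/s3.png

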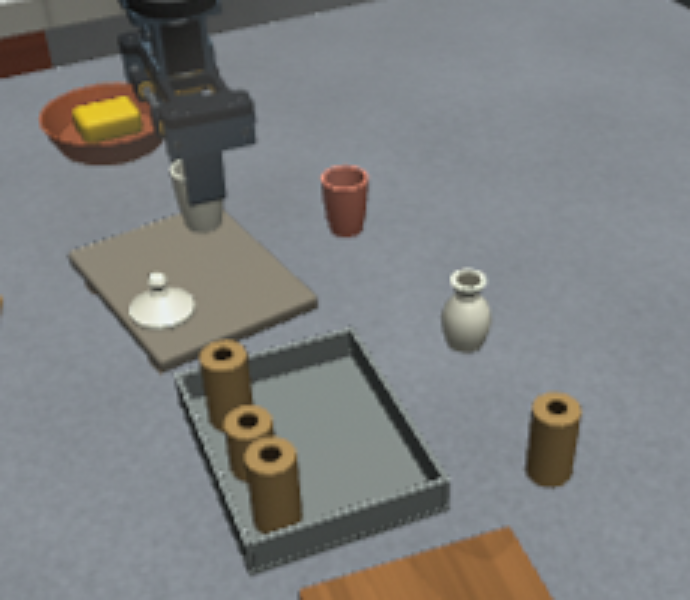

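View pics/w3.png

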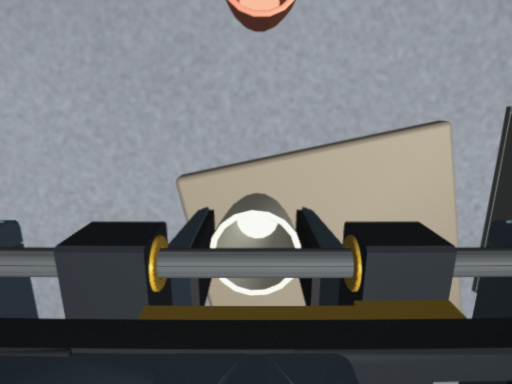

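Request:
carry_out(
  series=[
    [[0,0,0],[0.001,0,-0.004],0.3],
    [[0,0,0],[0.001,0,-0.008],0.3],
    [[0,0,0],[0.001,0,-0.01],0.3],
    [[0,0,0],[0.001,0,-0.011],0.3],
    [[0,0,0],[0.001,0,-0.011],0.3],
  ],
)

```text
clock: 5.32
tcp_pos: [0.5885, -0.3004, 0.0737]
orientation: [0.521, 0.479, -0.477, -0.521]
ft_force: [-0.2, -0.3, -0.8]
width: 0.505
```

Request:
carry_out(
  series=[
    [[0,0,0],[0,0,-0.002],0.3],
    [[0,0,0],[0,0,-0.003],0.3],
    [[0,0,0],[0,0,-0.003],0.3],
  ],
)

```text
clock: 5.57
tcp_pos: [0.5884, -0.3003, 0.0705]
orientation: [0.521, 0.479, -0.477, -0.521]
ft_force: [-0.2, -0.0, -1.6]
width: 0.506
```

Request:
carry_out(
  series=[
    [[0,0,0],[0,0,-0.001],0.3],
    [[0,0,0],[0,0,-0.002],0.3],
    [[0,0,0],[0,0,-0.002],0.3],
  ],
)

```text
clock: 5.82
tcp_pos: [0.5892, -0.3003, 0.0698]
orientation: [0.522, 0.48, -0.476, -0.52]
ft_force: [-1.0, 5.3, 15.5]
width: 0.508
```

Request:
carry_out(
  series=[
    [[0,0,0],[0,0,0.001],0.52],
    [[0,0,0],[0,0,0.001],0.56],
    [[0,0,0],[0,0,0.001],0.62],
    [[0,0,0],[0,0,0.001],0.68],
    [[0,0,0],[0,0,0.001],0.72],
    [[0,0,0],[0,0,0.001],0.75],
    [[0,0,0],[0,0,0.02],0.75],
    [[0,0,0],[0,0,0.06],0.75],
  ],
)

```text
clock: 6.48
tcp_pos: [0.5867, -0.2988, 0.126]
orientation: [-0.519, -0.479, 0.477, 0.523]
ft_force: [0.2, -0.2, -0.9]
width: 0.75
```

Request:
carry_out(
  series=[
    [[0,0,0],[0,0,0.03],0.9],
    [[0,0,0],[-0.04,0.005,0.04],1],
    [[0,0,0],[-0.08,0.01,0.04],1],
    [[0,0,0],[-0.12,0.0145,0.04],1],
    [[0,0,0],[-0.146,0.015,0.04],1],
    [[0,0,0],[-0.146,0.015,0.04],1],
    [[0,0,0],[-0.146,0.015,0.04],1],
  ],
)

```text
clock: 7.07
tcp_pos: [0.4398, -0.2839, 0.1663]
orientation: [-0.519, -0.479, 0.477, 0.523]
ft_force: [0.1, 0.6, 0.1]
width: 1.0
```

```bash
python3 w.py w4 .4403 -.2834 .062 .024; python3 -c "
from cell import bot;import cv2;cv2.imwrite('pics/t4.png',cv2.resize(bot.capture('top')[100:270,80:410],None,fx=2.4,fy=2.4))"
```

```text
[ 0.4409 -0.2841  0.1663] 85.0
```

View pics/w4.png

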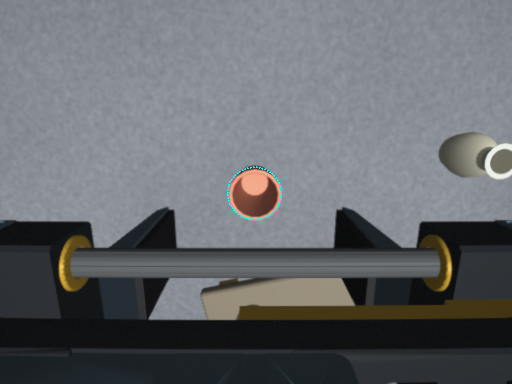

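View pics/t4.png

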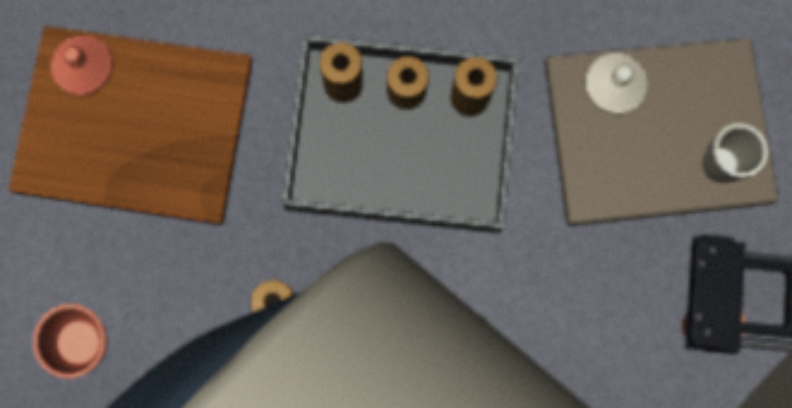

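Request:
carry_out(
  series=[
    [[0,0,0],[0,0.0005,-0.04],1],
    [[0,0,0],[0,0.0005,-0.08],1],
    [[0,0,0],[0,0.0005,-0.115],0.9],
    [[0,0,0],[0,0.0005,-0.128],0.8],
    [[0,0,0],[0,0.0005,-0.128],0.7],
    [[0,0,0],[0,0.0005,-0.128],0.6],
    [[0,0,0],[0,0.0005,-0.128],0.4],
    [[0,0,0],[0,0.0005,-0.128],0.3],
  ],
)

```text
clock: 7.83
tcp_pos: [0.4426, -0.2843, 0.0394]
orientation: [-0.52, -0.479, 0.477, 0.522]
ft_force: [-0.6, 0.6, -0.3]
width: 0.592
```

Request:
carry_out(
  series=[
    [[0,0,0],[0,0,0],0.3],
    [[0,0,0],[0,0,0],0.3],
    [[0,0,0],[0,0,0],0.3],
    [[0,0,0],[0,0,0],0.3],
    [[0,0,0],[0,0,0],0.3],
  ],
)

```text
clock: 8.25
tcp_pos: [0.4431, -0.2847, 0.0402]
orientation: [-0.521, -0.479, 0.477, 0.521]
ft_force: [-0.1, 0.9, 9.5]
width: 0.506
```

Request:
carry_out(
  series=[
    [[0,0,0],[0,0,0.01],0.3],
    [[0,0,0],[0,0,0.04],0.3],
    [[0,0,0],[0,0,0.08],0.3],
    [[0,0,0],[0,0,0.12],0.3],
    [[0,0,0],[0.004,0.015,0.15],0.3],
    [[0,0,0],[0.012,0.05,0.16],0.3],
    [[0,0,0],[0.022,0.088,0.16],0.3],
    [[0,0,0],[0.032,0.127,0.16],0.3],
  ],
)

```text
clock: 8.92
tcp_pos: [0.4754, -0.1569, 0.2021]
orientation: [0.522, 0.479, -0.476, -0.521]
ft_force: [0.8, 0.1, -1.1]
width: 0.511
```

Request:
carry_out(
  series=[
    [[0,0,0],[0.01,0.04,0],0.3],
    [[0,0,0],[0.02,0.08,0],0.3],
    [[0,0,0],[0.03,0.12,0],0.3],
    [[0,0,0],[0.04,0.16,0],0.3],
    [[0,0,0],[0.05,0.2,0],0.3],
    [[0,0,0],[0.06,0.24,0],0.3],
    [[0,0,0],[0.07,0.28,0],0.3],
    [[0,0,0],[0.08,0.32,0],0.3],
  ],
)

```text
clock: 9.58
tcp_pos: [0.5553, 0.1653, 0.203]
orientation: [0.522, 0.479, -0.476, -0.521]
ft_force: [1.3, -0.7, -1.6]
width: 0.509
```

Request:
carry_out(
  series=[
    [[0,0,0],[0.016,0.033,0],0.3],
    [[0,0,0],[0.016,0.033,-0.04],0.3],
    [[0,0,0],[0.016,0.033,-0.08],0.3],
    [[0,0,0],[0.016,0.033,-0.11],0.3],
    [[0,0,0],[0.016,0.033,-0.12],0.3],
    [[0,0,0],[0.016,0.033,-0.12],0.3],
  ],
)

```text
clock: 10.08
tcp_pos: [0.5698, 0.1979, 0.0814]
orientation: [0.521, 0.478, -0.477, -0.521]
ft_force: [-0.8, -0.1, -0.5]
width: 0.507
```

```bash
python3 w.py w5; python3 -c "
from cell import bot;import cv2;cv2.imwrite('pics/s5.png',cv2.resize(bot.capture('scene')[140:360,200:430],None,fx=2.7,fy=2.7))"
```

```text
[0.5711 0.1981 0.0834] 85.0
```

View pics/s5.png

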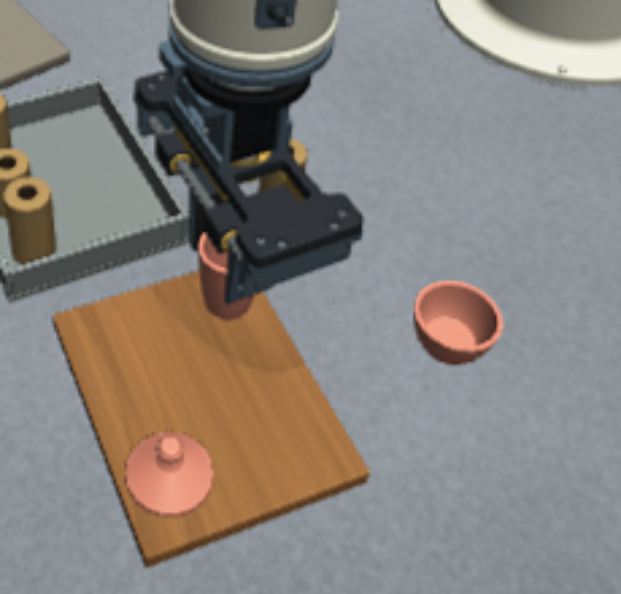

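View pics/w5.png

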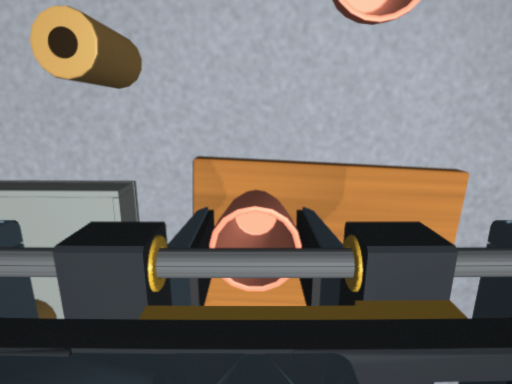

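Over the board as planned; lower to contact.

Request:
carry_out(
  series=[
    [[0,0,0],[0.001,0,-0.005],0.3],
    [[0,0,0],[0.001,0,-0.009],0.3],
    [[0,0,0],[0.001,0,-0.012],0.3],
    [[0,0,0],[0.001,0,-0.012],0.3],
    [[0,0,0],[0.001,0,-0.012],0.3],
  ],
)

```text
clock: 10.6
tcp_pos: [0.5731, 0.1983, 0.0728]
orientation: [0.522, 0.48, -0.475, -0.52]
ft_force: [0.4, 0.6, -0.6]
width: 0.513
```

Request:
carry_out(
  series=[
    [[0,0,0],[0,0,-0.001],0.3],
    [[0,0,0],[0,0,-0.0015],0.3],
    [[0,0,0],[0,0,-0.0015],0.3],
  ],
)

```text
clock: 10.85
tcp_pos: [0.573, 0.1983, 0.0713]
orientation: [0.522, 0.48, -0.475, -0.52]
ft_force: [-0.2, 0.1, -1.3]
width: 0.511
```

Request:
carry_out(
  series=[
    [[0,0,0],[0,0,-0.001],0.3],
    [[0,0,0],[0,0,-0.0015],0.3],
    [[0,0,0],[0,0,-0.0015],0.3],
  ],
)

```text
clock: 11.1
tcp_pos: [0.5735, 0.1984, 0.0703]
orientation: [0.523, 0.48, -0.475, -0.52]
ft_force: [-1.5, -0.1, 6.0]
width: 0.51
```

Request:
carry_out(
  series=[
    [[0,0,0],[0,0,0],0.53],
    [[0,0,0],[0,0,0],0.58],
    [[0,0,0],[0,0,0],0.64],
    [[0,0,0],[0,0,0],0.7],
    [[0,0,0],[0,0,0],0.75],
    [[0,0,0],[0,0,0.01],0.75],
    [[0,0,0],[0,0,0.04],0.75],
    [[0,0,0],[0,0,0.08],0.8],
  ],
)

```text
clock: 11.77
tcp_pos: [0.5718, 0.1979, 0.1494]
orientation: [0.522, 0.478, -0.477, -0.521]
ft_force: [0.7, 0.4, -0.2]
width: 0.791
```

Request:
carry_out(
  series=[
    [[0,0,0],[-0.03,0.02,0.01],1],
    [[0,0,0],[-0.06,0.04,0.01],1],
    [[0,0,0],[-0.09,0.055,0.01],1],
    [[0,0,0],[-0.12,0.07,0.01],1],
    [[0,0,0],[-0.15,0.085,0.01],1],
    [[0,0,0],[-0.155,0.088,0.01],1],
    [[0,0,0],[-0.155,0.088,0.01],1],
  ],
)

```text
clock: 12.35
tcp_pos: [0.4151, 0.2868, 0.1602]
orientation: [0.521, 0.479, -0.477, -0.521]
ft_force: [0.3, 0.2, -0.2]
width: 1.002
```

```bash
python3 w.py w6 .4176 .286 .036 .033; python3 -c "
from cell import bot;import cv2;cv2.imwrite('pics/t6.png',cv2.resize(bot.capture('top')[100:270,80:410],None,fx=2.4,fy=2.4))"
```

```text
[0.4167 0.2864 0.1602] 85.1
```

View pics/w6.png

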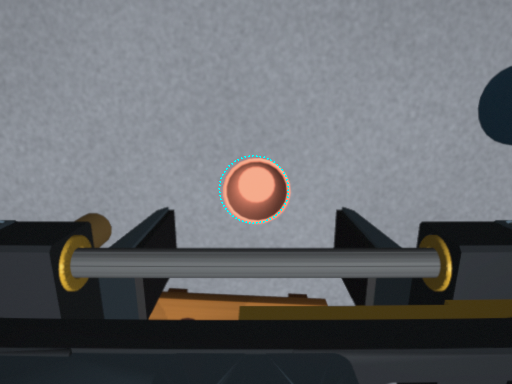

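View pics/t6.png

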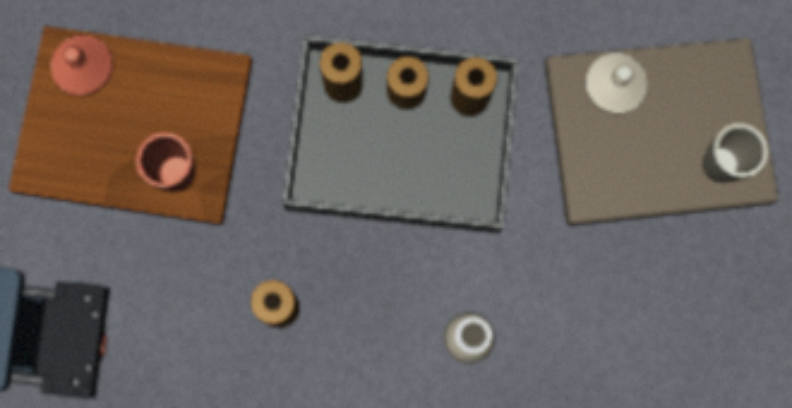

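Request:
carry_out(
  series=[
    [[0,0,0],[0.001,0.0015,-0.04],1],
    [[0,0,0],[0.001,0.0015,-0.08],1],
    [[0,0,0],[0.001,0.0015,-0.12],1],
    [[0,0,0],[0.001,0.0015,-0.138],1],
    [[0,0,0],[0.001,0.0015,-0.143],1],
    [[0,0,0],[0.001,0.0015,-0.143],0.85],
    [[0,0,0],[0.001,0.0015,-0.143],0.75],
    [[0,0,0],[0.001,0.0015,-0.143],0.6],
  ],
)

```text
clock: 13.12
tcp_pos: [0.4199, 0.2879, 0.0185]
orientation: [0.522, 0.48, -0.475, -0.521]
ft_force: [0.6, 0.6, 0.1]
width: 0.809
```

Request:
carry_out(
  series=[
    [[0,0,0],[0,0,0],0.5],
    [[0,0,0],[0,0,0],0.5],
    [[0,0,0],[0,0,0],0.5],
    [[0,0,0],[0,0,0],0.5],
    [[0,0,0],[0,0,0],0.5],
  ],
)

```text
clock: 13.53
tcp_pos: [0.421, 0.2884, 0.0199]
orientation: [0.522, 0.481, -0.474, -0.52]
ft_force: [0.1, -1.3, 13.5]
width: 0.694
```

Request:
carry_out(
  series=[
    [[0,0,0],[0,0,0.005],0.5],
    [[0,0,0],[0,0,0.012],0.5],
    [[0,0,0],[0,0,0.02],0.5],
    [[0,0,0],[0,0,0.035],0.5],
    [[0,0,0],[0,0,0.035],0.5],
  ],
  force=22,
)

```text
clock: 13.95
tcp_pos: [0.422, 0.289, 0.0575]
orientation: [0.523, 0.482, -0.473, -0.52]
ft_force: [1.7, 0.8, -0.2]
width: 0.697
```

```bash
python3 w.py w7; python3 -c "
from cell import bot;import cv2;cv2.imwrite('pics/s7.png',cv2.resize(bot.capture('scene')[140:360,270:500],None,fx=2.7,fy=2.7))"
```

```text
[0.4218 0.2889 0.0565] 85.0
```

View pics/s7.png

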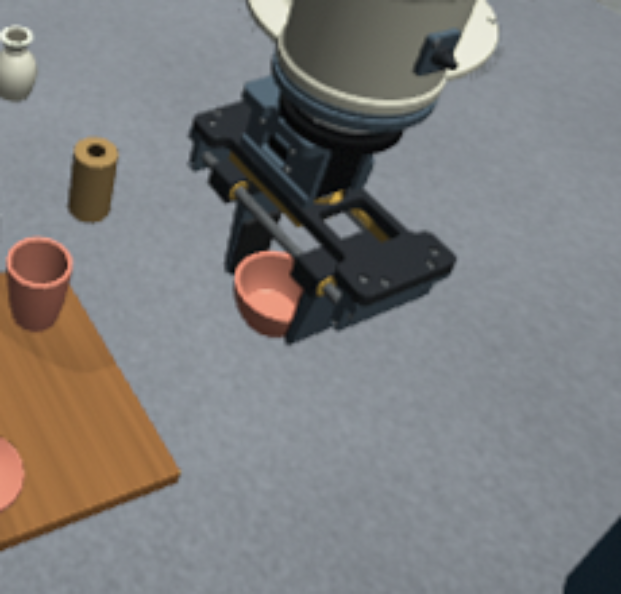

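View pics/w7.png

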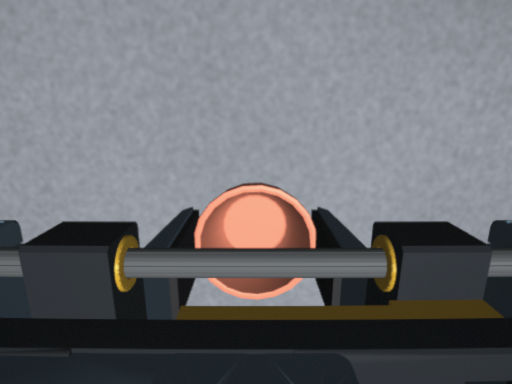

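Request:
carry_out(
  series=[
    [[0,0,0],[0,0,0.035],0.5],
    [[0,0,0],[0.03,0.002,0.06],0.5],
    [[0,0,0],[0.06,0.004,0.065],0.5],
    [[0,0,0],[0.09,0.005,0.065],0.5],
    [[0,0,0],[0.12,0.006,0.065],0.5],
    [[0,0,0],[0.15,0.008,0.06],0.5],
    [[0,0,0],[0.164,0.008,0.04],0.5],
    [[0,0,0],[0.164,0.008,0.02],0.5],
  ],
)

```text
clock: 14.72
tcp_pos: [0.5892, 0.2966, 0.075]
orientation: [0.523, 0.482, -0.472, -0.52]
ft_force: [-0.9, -0.4, -1.5]
width: 0.693
```

Request:
carry_out(
  series=[
    [[0,0,0],[0,0,-0.003],0.5],
    [[0,0,0],[0,0,-0.005],0.5],
    [[0,0,0],[0,0,-0.005],0.5],
  ],
)

```text
clock: 14.97
tcp_pos: [0.5887, 0.2966, 0.0699]
orientation: [0.523, 0.482, -0.473, -0.52]
ft_force: [-0.4, 0.6, -0.9]
width: 0.694
```

```bash
python3 w.py w8; python3 -c "
from cell import bot;import cv2;cv2.imwrite('pics/s8.png',cv2.resize(bot.capture('scene')[140:360,200:430],None,fx=2.7,fy=2.7))"
```

```text
[0.589  0.2968 0.0707] 84.9
```

View pics/s8.png

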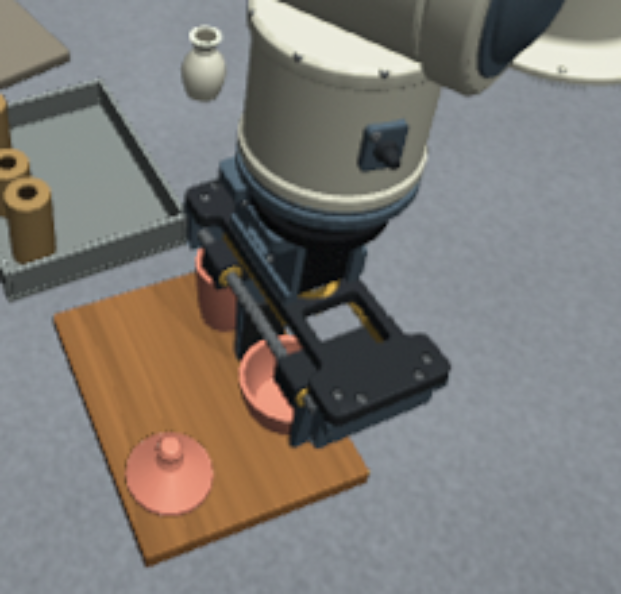

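View pics/w8.png

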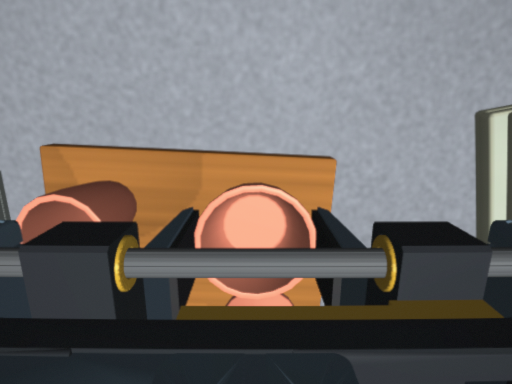

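Request:
carry_out(
  series=[
    [[0,0,0],[-0.003,0,-0.006],0.5],
    [[0,0,0],[-0.003,0,-0.012],0.5],
    [[0,0,0],[-0.003,0,-0.017],0.5],
    [[0,0,0],[-0.003,0,-0.017],0.5],
    [[0,0,0],[-0.003,0,-0.017],0.5],
  ],
)

```text
clock: 15.48
tcp_pos: [0.5859, 0.2968, 0.0537]
orientation: [0.523, 0.482, -0.472, -0.52]
ft_force: [-0.3, -1.2, -0.5]
width: 0.694
```

Request:
carry_out(
  series=[
    [[0,0,0],[0,0,-0.001],0.5],
    [[0,0,0],[0,0,-0.0015],0.5],
    [[0,0,0],[0,0,-0.0015],0.5],
  ],
)

```text
clock: 15.73
tcp_pos: [0.5859, 0.2969, 0.0521]
orientation: [0.523, 0.482, -0.472, -0.52]
ft_force: [-0.4, -0.4, -1.2]
width: 0.695
```

Request:
carry_out(
  series=[
    [[0,0,0],[0,0,-0.001],0.5],
    [[0,0,0],[0,0,-0.002],0.5],
    [[0,0,0],[0,0,-0.002],0.5],
  ],
)

```text
clock: 15.98
tcp_pos: [0.5861, 0.2969, 0.0501]
orientation: [0.523, 0.483, -0.472, -0.52]
ft_force: [-0.3, -0.6, 0.7]
width: 0.694
```

Request:
carry_out(
  series=[
    [[0,0,0],[0,0,-0.0007],0.5],
    [[0,0,0],[0,0,-0.001],0.5],
    [[0,0,0],[0,0,-0.001],0.5],
  ],
)

```text
clock: 16.23
tcp_pos: [0.5863, 0.2969, 0.05]
orientation: [0.523, 0.483, -0.472, -0.52]
ft_force: [-3.2, -1.9, 12.1]
width: 0.694
```

Request:
carry_out(
  series=[
    [[0,0,0],[0,0,0.0005],0.7],
    [[0,0,0],[0,0,0.0005],0.74],
    [[0,0,0],[0,0,0.0005],0.8],
    [[0,0,0],[0,0,0.0005],0.86],
    [[0,0,0],[0,0,0.0005],0.88],
    [[0,0,0],[0,0,0.01],0.88],
    [[0,0,0],[0,0,0.04],0.88],
    [[0,0,0],[0,0,0.08],0.88],
  ],
)

```text
clock: 16.9
tcp_pos: [0.5845, 0.2962, 0.1288]
orientation: [0.523, 0.481, -0.474, -0.52]
ft_force: [0.7, 0.7, -0.1]
width: 0.876
```

Request:
carry_out(
  series=[
    [[0,0,0],[0,0,0.03],0.9],
    [[0,0,0],[-0.02,-0.03,0.05],1],
    [[0,0,0],[-0.04,-0.06,0.05],1],
    [[0,0,0],[-0.06,-0.09,0.05],1],
    [[0,0,0],[-0.08,-0.12,0.05],1],
    [[0,0,0],[-0.1,-0.15,0.05],1],
    [[0,0,0],[-0.12,-0.18,0.05],1],
    [[0,0,0],[-0.132,-0.194,0.05],1],
  ],
)

```text
clock: 17.57
tcp_pos: [0.4502, 0.0998, 0.1793]
orientation: [0.523, 0.481, -0.474, -0.52]
ft_force: [1.4, -0.1, 0.2]
width: 1.002
```

```bash
python3 w.py w9 .4527 .1029 .07 .019; python3 -c "
from cell import bot;import cv2;cv2.imwrite('pics/t9.png',cv2.resize(bot.capture('top')[100:270,80:410],None,fx=2.4,fy=2.4));print(bot.get_obs()['orientation'])"
```

```text
[0.4487 0.0989 0.1792] 84.9
[ 0.52321915  0.48016205 -0.47369439 -0.52086442]
```

View pics/w9.png

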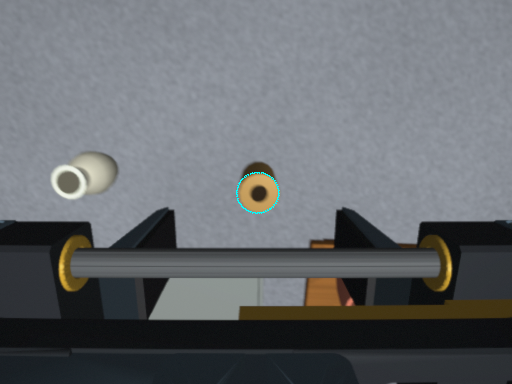

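View pics/t9.png

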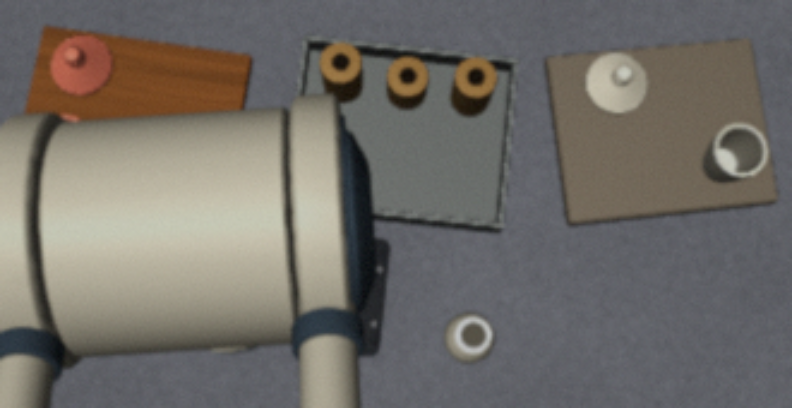

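Request:
carry_out(
  series=[
    [[-0.2,0.5,0],[0.004,0.004,-0.04],1],
    [[-0.2,0.5,0],[0.004,0.004,-0.08],1],
    [[-0.2,0.5,0],[0.004,0.004,-0.12],1],
    [[-0.2,0.5,0],[0.004,0.004,-0.148],0.9],
    [[-0.2,0.5,0],[0.004,0.004,-0.153],0.75],
    [[-0.2,0.5,0],[0.004,0.004,-0.153],0.6],
    [[-0.2,0.5,0],[0.004,0.004,-0.153],0.5],
    [[-0.2,0.5,0],[0.004,0.004,-0.153],0.3],
  ],
)

```text
clock: 18.33
tcp_pos: [0.4559, 0.1046, 0.0282]
orientation: [0.523, 0.478, -0.476, -0.521]
ft_force: [0.8, -0.3, 0.5]
width: 0.662
```

Request:
carry_out(
  series=[
    [[0,0,0],[0,0,0],0.25],
    [[0,0,0],[0,0,0],0.25],
    [[0,0,0],[0,0,0],0.25],
    [[0,0,0],[0,0,0],0.25],
    [[0,0,0],[0,0,0],0.25],
  ],
)

```text
clock: 18.75
tcp_pos: [0.4564, 0.1046, 0.0289]
orientation: [0.523, 0.478, -0.476, -0.521]
ft_force: [-1.3, 0.6, 13.6]
width: 0.412
```

Request:
carry_out(
  series=[
    [[0,0,0],[0,0,0.02],0.2],
    [[0,0,0],[0,0,0.06],0.2],
    [[0,0,0],[0.01,-0.01,0.09],0.2],
    [[0,0,0],[0.03,-0.03,0.1],0.2],
    [[0,0,0],[0.055,-0.055,0.1],0.2],
    [[0,0,0],[0.08,-0.08,0.1],0.2],
    [[0,0,0],[0.105,-0.1,0.1],0.2],
    [[0,0,0],[0.1245,-0.108,0.1],0.2],
  ],
  force=22,
)

```text
clock: 19.42
tcp_pos: [0.5826, -0.0061, 0.1293]
orientation: [0.524, 0.478, -0.475, -0.521]
ft_force: [0.4, -1.0, -1.5]
width: 0.414
```

Request:
carry_out(
  series=[
    [[0,0,0],[0,0,0],0.2],
    [[0,0,0],[0,0,-0.03],0.2],
    [[0,0,0],[0,0,-0.055],0.2],
    [[0,0,0],[0,0,-0.07],0.2],
    [[0,0,0],[0,0,-0.07],0.2],
  ],
)

```text
clock: 19.83
tcp_pos: [0.58, -0.0056, 0.0565]
orientation: [-0.522, -0.477, 0.476, 0.523]
ft_force: [-1.7, 0.3, -1.9]
width: 0.412
```

```bash
python3 w.py w10; python3 -c "
from cell import bot;import cv2;cv2.imwrite('pics/s10.png',cv2.resize(bot.capture('scene')[100:320,150:380],None,fx=2.7,fy=2.7))"
```

```text
[ 0.5811 -0.0057  0.0583] 84.7
```

View pics/s10.png

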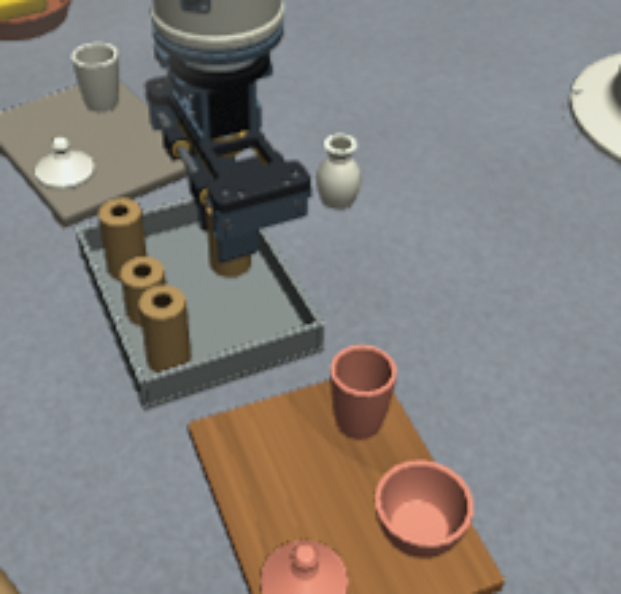

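View pics/w10.png

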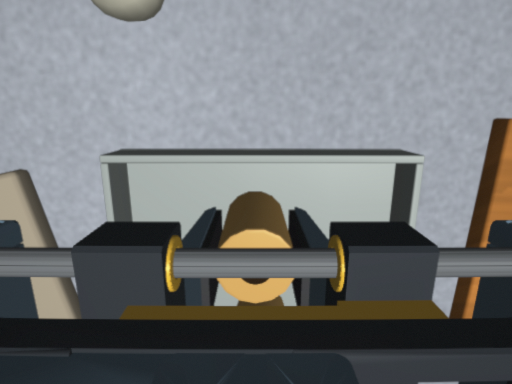

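Board pieces stand well, and the post is over the tray's empty half. Lowering.

Request:
carry_out(
  series=[
    [[0,0,0],[0,0,-0.008],0.2],
    [[0,0,0],[0,0,-0.016],0.2],
    [[0,0,0],[0,0,-0.021],0.2],
    [[0,0,0],[0,0,-0.021],0.2],
    [[0,0,0],[0,0,-0.021],0.2],
  ],
)

```text
clock: 20.35
tcp_pos: [0.5819, -0.0058, 0.0383]
orientation: [0.523, 0.478, -0.475, -0.521]
ft_force: [0.9, 0.5, -1.3]
width: 0.412
```

Request:
carry_out(
  series=[
    [[0,0,0],[0,0,-0.001],0.2],
    [[0,0,0],[0,0,-0.0015],0.2],
    [[0,0,0],[0,0,-0.0015],0.2],
  ],
)

```text
clock: 20.6
tcp_pos: [0.582, -0.0058, 0.037]
orientation: [0.523, 0.478, -0.475, -0.521]
ft_force: [-0.1, 0.2, -1.9]
width: 0.409
```

Request:
carry_out(
  series=[
    [[0,0,0],[0,0,-0.001],0.2],
    [[0,0,0],[0,0,-0.002],0.2],
    [[0,0,0],[0,0,-0.002],0.2],
  ],
)

```text
clock: 20.85
tcp_pos: [0.582, -0.0058, 0.0348]
orientation: [0.523, 0.478, -0.475, -0.521]
ft_force: [0.2, -1.2, -1.6]
width: 0.409
```

Request:
carry_out(
  series=[
    [[0,0,0],[0,0,-0.0007],0.2],
    [[0,0,0],[0,0,-0.001],0.2],
    [[0,0,0],[0,0,-0.001],0.2],
  ],
)

```text
clock: 21.1
tcp_pos: [0.582, -0.0058, 0.034]
orientation: [0.523, 0.478, -0.475, -0.521]
ft_force: [-1.0, 0.2, 3.1]
width: 0.413
```

Request:
carry_out(
  series=[
    [[0,0,0],[0,0,0],0.43],
    [[0,0,0],[0,0,0],0.48],
    [[0,0,0],[0,0,0],0.54],
    [[0,0,0],[0,0,0],0.6],
    [[0,0,0],[0,0,0.01],0.65],
    [[0,0,0],[0,0,0.04],0.65],
    [[0,0,0],[0,0,0.08],0.65],
    [[0,0,0],[0,0,0.12],0.7],
  ],
)

```text
clock: 21.77
tcp_pos: [0.5812, -0.0058, 0.1556]
orientation: [0.523, 0.477, -0.476, -0.522]
ft_force: [1.2, 0.8, 0.2]
width: 0.682
```

Request:
carry_out(
  series=[
    [[0,0,0],[-0.03,-0.013,0.01],0.9],
    [[0,0,0],[-0.065,-0.026,0.01],1],
    [[0,0,0],[-0.1,-0.04,0.01],1],
    [[0,0,0],[-0.135,-0.054,0.01],1],
    [[0,0,0],[-0.153,-0.063,0.01],1],
    [[0,0,0],[-0.153,-0.063,0.01],1],
    [[0,0,0],[-0.153,-0.063,0.01],1],
  ],
)

```text
clock: 22.35
tcp_pos: [0.4278, -0.0691, 0.1664]
orientation: [0.524, 0.477, -0.475, -0.522]
ft_force: [-0.1, 0.4, -0.3]
width: 0.998
```

```bash
python3 w.py w11 .4272 -.0689 .07 .016 .4272 -.0689 .026 .023; python3 -c "
from cell import bot;import cv2;cv2.imwrite('pics/t11.png',cv2.resize(bot.capture('top')[100:270,80:410],None,fx=2.4,fy=2.4))
from h import *
print(R.from_quat(bot.get_obs()['orientation']).as_matrix()[:,1].round(4))"
```

```text
[ 0.4289 -0.069   0.1664] 84.7
[ 4.2e-03  1.0e-04 -1.0e+00]
```

View pics/w11.png

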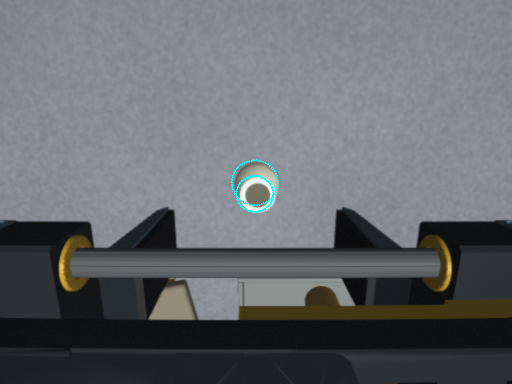

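View pics/t11.png

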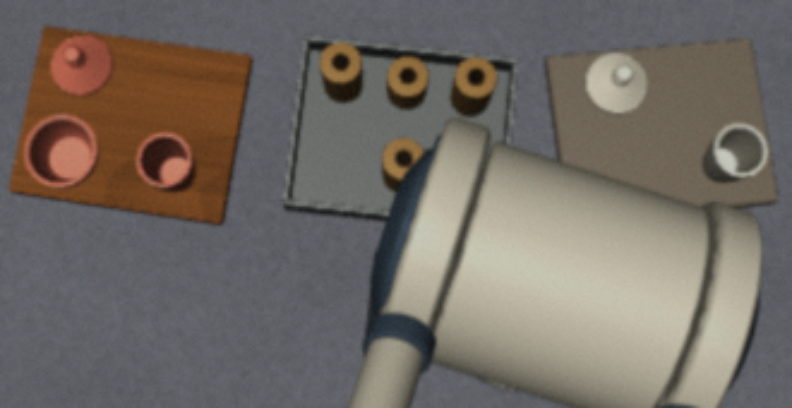

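Request:
carry_out(
  series=[
    [[0,0,0],[-0.003,0.001,-0.04],1],
    [[0,0,0],[-0.003,0.001,-0.08],1],
    [[0,0,0],[-0.003,0.001,-0.12],1],
    [[0,0,0],[-0.003,0.001,-0.15],0.9],
    [[0,0,0],[-0.003,0.001,-0.1585],0.8],
    [[0,0,0],[-0.003,0.001,-0.1585],0.7],
    [[0,0,0],[-0.003,0.001,-0.1585],0.6],
    [[0,0,0],[-0.003,0.001,-0.1585],0.3],
  ],
  force=20,
)

```text
clock: 23.12
tcp_pos: [0.4275, -0.0679, 0.009]
orientation: [0.524, 0.478, -0.475, -0.521]
ft_force: [0.3, -0.4, 0.1]
width: 0.661
```

Request:
carry_out(
  series=[
    [[0,0,0],[0,0,0],0.25],
    [[0,0,0],[0,0,0],0.25],
    [[0,0,0],[0,0,0],0.25],
    [[0,0,0],[0,0,0],0.25],
    [[0,0,0],[0,0,0],0.25],
  ],
)

```text
clock: 23.53
tcp_pos: [0.4286, -0.0682, 0.0103]
orientation: [0.525, 0.479, -0.475, -0.52]
ft_force: [0.4, 2.3, 18.6]
width: 0.482
```

Request:
carry_out(
  series=[
    [[0,0,0],[0,0,0.005],0.25],
    [[0,0,0],[0,0,0.02],0.25],
    [[0,0,0],[0,0,0.04],0.25],
    [[0,0,0],[0,0,0.06],0.25],
    [[0,0,0],[0,0,0.06],0.25],
  ],
  force=28,
)

```text
clock: 23.95
tcp_pos: [0.4299, -0.0686, 0.0735]
orientation: [0.526, 0.48, -0.474, -0.518]
ft_force: [0.7, -0.5, -1.1]
width: 0.483
```

```bash
python3 w.py w12; python3 -c "
from cell import bot;import cv2;cv2.imwrite('pics/s12.png',cv2.resize(bot.capture('scene')[80:280,180:400],None,fx=2.7,fy=2.7))"
```

```text
[ 0.4297 -0.0685  0.0722] 84.8
```

View pics/s12.png

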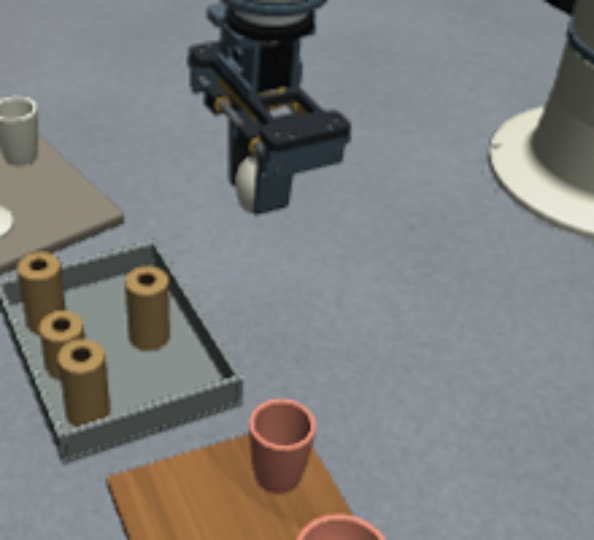

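View pics/w12.png

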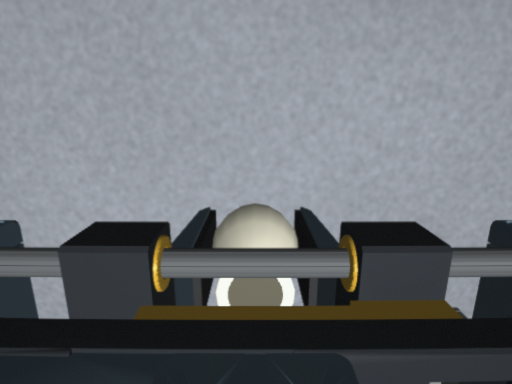

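Request:
carry_out(
  series=[
    [[0,0.4,0],[0,0,0.04],0.25],
    [[0,0.4,0],[0.01,-0.01,0.06],0.25],
    [[0,0.4,0],[0.03,-0.03,0.06],0.25],
    [[0,0.4,0],[0.055,-0.053,0.06],0.25],
    [[0,0.4,0],[0.08,-0.077,0.06],0.25],
    [[0,0.4,0],[0.105,-0.1,0.06],0.25],
    [[0,0.4,0],[0.128,-0.122,0.06],0.25],
    [[0,0.4,0],[0.1457,-0.138,0.06],0.25],
  ],
)

```text
clock: 24.72
tcp_pos: [0.5761, -0.2082, 0.1301]
orientation: [0.524, 0.477, -0.476, -0.521]
ft_force: [-0.4, -0.1, -1.3]
width: 0.483
```

Request:
carry_out(
  series=[
    [[0,0,0],[0,0,0],0.25],
    [[0,0,0],[0,0,-0.03],0.25],
    [[0,0,0],[0,0,-0.06],0.25],
    [[0,0,0],[0,0,-0.07],0.25],
    [[0,0,0],[0,0,-0.07],0.25],
  ],
)

```text
clock: 25.13
tcp_pos: [0.5739, -0.2071, 0.0571]
orientation: [-0.522, -0.476, 0.477, 0.523]
ft_force: [-0.8, 0.6, -1.4]
width: 0.484
```

```bash
python3 w.py w13; python3 -c "
from cell import bot;import cv2;cv2.imwrite('pics/s13.png',cv2.resize(bot.capture('scene')[60:260,120:340],None,fx=2.7,fy=2.7))"
```

```text
[ 0.5751 -0.2076  0.0591] 84.7
```

View pics/s13.png

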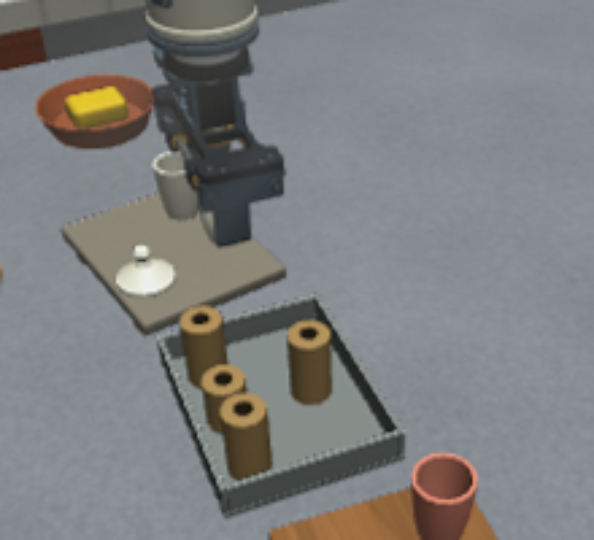

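View pics/w13.png

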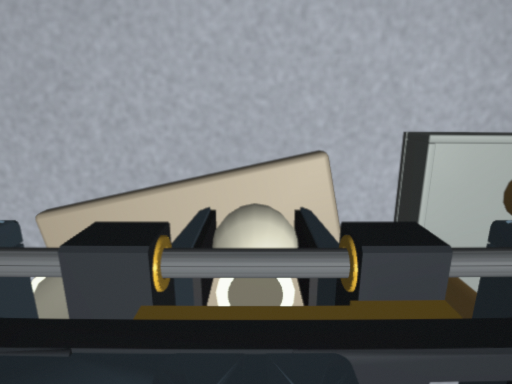

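Request:
carry_out(
  series=[
    [[0,0,0],[0,0,-0.007],0.25],
    [[0,0,0],[0,0,-0.013],0.25],
    [[0,0,0],[0,0,-0.016],0.25],
    [[0,0,0],[0,0,-0.016],0.25],
    [[0,0,0],[0,0,-0.016],0.25],
  ],
)

```text
clock: 25.65
tcp_pos: [0.5761, -0.2081, 0.0446]
orientation: [0.524, 0.477, -0.476, -0.521]
ft_force: [-0.7, 0.1, -0.8]
width: 0.479
```

Request:
carry_out(
  series=[
    [[0,0,0],[0,0,-0.001],0.25],
    [[0,0,0],[0,0,-0.002],0.25],
    [[0,0,0],[0,0,-0.002],0.25],
  ],
)

```text
clock: 25.9
tcp_pos: [0.576, -0.2081, 0.0425]
orientation: [0.524, 0.477, -0.476, -0.521]
ft_force: [-0.4, 0.4, -0.8]
width: 0.485
```

Request:
carry_out(
  series=[
    [[0,0,0],[0,0,-0.001],0.25],
    [[0,0,0],[0,0,-0.0015],0.25],
    [[0,0,0],[0,0,-0.0015],0.25],
  ],
)

```text
clock: 26.15
tcp_pos: [0.576, -0.208, 0.0409]
orientation: [0.524, 0.477, -0.476, -0.521]
ft_force: [-0.5, -0.0, -0.6]
width: 0.481
```

Request:
carry_out(
  series=[
    [[0,0,0],[0,0,-0.0007],0.25],
    [[0,0,0],[0,0,-0.001],0.25],
    [[0,0,0],[0,0,-0.001],0.25],
  ],
)

```text
clock: 26.4
tcp_pos: [0.5761, -0.2081, 0.0404]
orientation: [0.524, 0.477, -0.476, -0.521]
ft_force: [-2.1, 1.2, 7.7]
width: 0.48
```

Contact at the expected height; release and withdraw.

Request:
carry_out(
  series=[
    [[0,0,0],[0,0,0],0.5],
    [[0,0,0],[0,0,0],0.54],
    [[0,0,0],[0,0,0],0.6],
    [[0,0,0],[0,0,0],0.66],
    [[0,0,0],[0,0,0.01],0.68],
    [[0,0,0],[0,0,0.04],0.68],
    [[0,0,0],[0,0,0.08],0.68],
    [[0,0,0],[0,0,0.12],0.68],
  ],
)

```text
clock: 27.07
tcp_pos: [0.5753, -0.2078, 0.1619]
orientation: [0.523, 0.477, -0.476, -0.522]
ft_force: [1.8, 0.0, 0.1]
width: 0.679
```

Request:
carry_out(
  series=[
    [[0,0,0],[0,0,0.03],0.68],
    [[0,0,0],[-0.04,0,0.05],0.68],
    [[0,0,0],[-0.08,0,0.05],0.68],
    [[0,0,0],[-0.12,0,0.05],0.68],
    [[0,0,0],[-0.16,0,0.05],0.68],
    [[0,0,0],[-0.19,0,0.05],0.68],
    [[0,0,0],[-0.19,0,0.05],0.68],
    [[0,0,0],[-0.19,0,0.05],0.68],
  ],
)

```text
clock: 27.73
tcp_pos: [0.3844, -0.2078, 0.2129]
orientation: [0.524, 0.476, -0.476, -0.522]
ft_force: [0.6, -0.6, 0.1]
width: 0.68
```

```bash
python3 -c "
from cell import bot;import cv2;cv2.imwrite('pics/t14.png',cv2.resize(bot.capture('top')[100:270,80:410],None,fx=2.4,fy=2.4))
cv2.imwrite('pics/s14.png',cv2.resize(bot.capture('scene')[80:350,130:390],None,fx=2.2,fy=2.2));print(bot.get_obs()['tcp_pos'])"
```

```text
[ 0.38620653 -0.20819736  0.21260459]
```

View pics/t14.png

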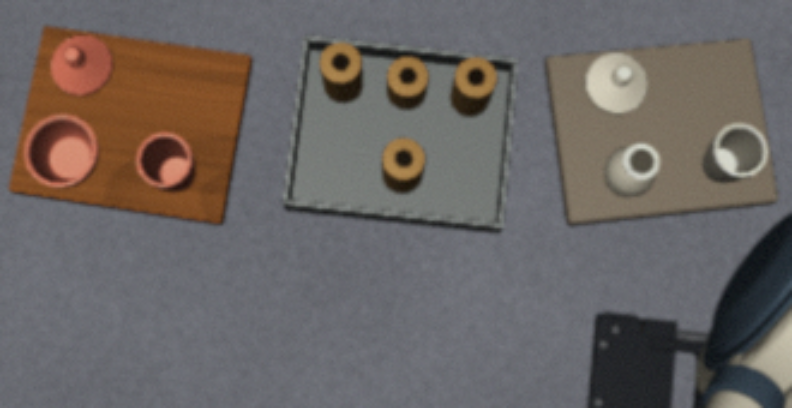

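View pics/s14.png

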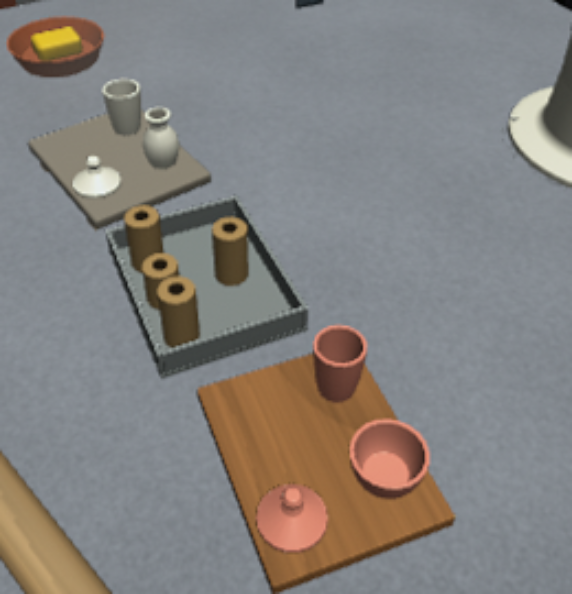

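```bash
cat >> m.py <<'E'
print('----')
for n,uv,z,s in [('bowl',(61,151),.066,'board'),('bcup',(165,160),.092,'board'),('post',(404,158),.075,'tray'),('vase',(641,162),.1,'batt'),('rcup',(740,151),.092,'batt'),('blid',(81,65),.03,'board'),('rlid',(616,83),.03,'batt')]:
    p=plane(c,[(80+uv[0]/2.4,100+uv[1]/2.4)],z)[0,:2]; a=S[s]; d=p-a[:2]; C,s_=np.cos(a[2]),np.sin(a[2])
    print(n,p.round(3),'local',np.round([C*d[0]+s_*d[1],-s_*d[0]+C*d[1]],3))
E
python3 m.py | sed -n '/----/,$p'
```

```text
----
bowl [0.582 0.295] local [-0.042  0.047]
bcup [0.57  0.196] local [-0.041 -0.052]
post [ 0.579 -0.007] local [-0.032 -0.004]
vase [ 0.573 -0.209] local [-0.042  0.043]
rcup [ 0.587 -0.299] local [-0.04  -0.048]
blid [0.672 0.292] local [0.048 0.057]
rlid [ 0.663 -0.204] local [0.048 0.036]
```

All are well inside their limits and the lids haven't moved. Handing in.

```bash
python3 -c "
from cell import bot;print(bot.job_done())"
```

```text
the job is handed in; nothing more can be done
None
```

I moved all five loose pieces to their places and handed the job in at about 28 s of the 144 s; no verdict is reported. I lifted the raw cup out of the bowl and stood it on the batt. Then I moved the biscuit cup and bowl to the board, the post to the tray and the vase to the batt. I lowered each piece until the wrist force showed contact, then released it.

My last top and scene pictures show everything standing upright and separate. I measured piece centres from the top picture, good to a few mm, in the frame of the place each piece stands on:

| Piece | Place | x (mm) | y (mm) | Limits on x, y (mm) |
|---|---|---|---|---|
| Raw cup | batt | -40 | -48 | ±63, ±83 |
| Raw vase | batt | -42 | +43 | ±63, ±83 |
| Biscuit cup | board | -41 | -52 | ±63, ±83 |
| Biscuit bowl | board | -42 | +47 | ±59, ±79 |
| Kiln post | tray | -32 | -4 | ±61, ±81 |

- **Lids:** both are within about 1 mm of where I first measured them.
- **Arm:** it ended clear of all the pieces.
- **Disagreements:** the grip widths on the cups, bowl and vase read 2–3 mm under the nominal sizes. My slab-corner fits left up to about 4 mm of error, on the tray. Neither affected the placings.
- **Not measured:** I judged uprightness by eye from the pictures.

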